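Load the cooling caddy and dip its level gauge

ROBOT

A 6-joint arm with a two-finger parallel gripper is mounted at the origin on a cart in front of the work surface, level with it; the furniture and walls round the work are solid. World frame = base frame: x ahead of the robot, y to its left, z up, the work surface at z = 0. Lengths are in mm, angles in rad, forces in N, time in s.
With the tool pointing down it reaches from about 350 to 875 mm from the base axis. Payload 4.2 kg.
Tool frame: the origin (TCP) lies between the finger pads; the fingertips stand 25 mm ahead of it and the grasp point (between the pads) lies 6 mm ahead of it; z points along the fingers, y is the line along which they close (so a half turn about z gives the same grasp; the last joint's range is limited). The gripper opens to 85 mm and grips with 20 to 120 N. Pads are 22 mm wide; open, the fingers measure 114 mm over their backs; the gripper's body (76 mm by 85 mm) begins 54 mm behind the grasp point. The pads swing forward as they close: fully open they stand 13 mm farther back than shut.
Start: joints at [1.418, 0.385, 0.008, 0, -1.194, -0.259], TCP at [250.129, 572.743, 256.312] pointing down, gripper open.
Joint ranges: [-3.14, 3.14], [-1.21, 2.06], [-1.07, 1.41], [-3.16, 2.05], [-2.99, -0.16], [-3.1, 3.1]. Speed limits (rad/s): [2.79, 2.79, 3.14, 3.14, 3.14, 3.14].

INTERFACE

Orientations are given as a unit quaternion [x, y, z, w].
In Python, from bench import arm gives the robot as it stands.
- The arm moves only by the shell command python3 -m pendant 'ROWS'. ROWS is JSON, a list of rows, each a list of 7 numbers: the shift along the tool's x, y, z in m, then the turn, a rotation vector about the tool's x, y, z in degrees, then the finger opening in m, from 0 to 0.0854. In form: [[x, y, z, wx, wy, wz, fingers], ...]. A call has 1 to 12 rows; each row shifts and turns the commanded pose from where the row before left it, along the tool's axes as they then stand; what a row does not reach is not made up. A row lasts 1/10 s, in which the tool goes at most 50 mm and 8.59 degrees, less where a joint would pass 70% of its speed; a pose out of reach is approached as far as the arm can. A call is refused whole if a number of a shift passes 0.05 or a number of a turn 8.59, either way. A call with a gripper value outside its range is refused whole. The fingers move at their own pace and stop on an object; the grip force is fixed at half the most. Time passes only in rows, so rows that do not move let the fingers close. It gives the time, the measured TCP pose, the force, the opening and the grip force at its end, in the units of the state.
- arm.read_state(): the state, without advancing time (a new reading comes with each control period).
- arm.get_image(name): name is "scene" or "top" or "wrist"; returns a dict with "image" (480x640x3 uint8, red, green, blue), "fx", "fy", "cx", "cy" (pixels), "xyz" and "rotation" of the camera in the world. Camera axes: x right, y down, z forward; pixel columns grow to the right and rows downward; lengths in mm; the calibration is good to about 2 mm. A picture is of the moment at which its call begins. There is no depth.
- arm.job_done(): hands the job in; it is judged then, once.
The state is a dict: "clock": time; "joints": joint angles; "joint_vel": joint speeds; "joint_efforts": joint torques, N m; "position": TCP position; "ee_rot": TCP orientation; "contact_force": force on the tool from outside, world axes, zero at the start; "wrist_torque": the same for the moment, N m; "gripper_width": finger opening in mm; "grasp_force": force on a finger pad.
Only numpy, scipy, OpenCV 4.12 (cv2) and the standard library are available. Lean on these libraries where they do the work, as an engineer would, in place of code of your own. Each camera call takes 0.05 s, during which the arm holds its last target. There are 200 camera calls.

TASK

Get the cooling caddy ready: first stand the two dropper bottles upright in its two cells, one per cell, and let go of them. Then take the level gauge from its rest, push it tip first down the sloping guide tube until its collar stops on the tube's rim, draw it right out again, and present it for reading: hold the rod level with its tip about 12 cm above the middle of the white tile. Finish while still holding the gauge there, and leave the petri dish and the tape roll where they are.

Things in the scene. Friction and masses are not known exactly. Their poses are not given: they have to be found in the camera images.
- wide_bottle: loose dropper bottle, 47 mm in diameter, 104 mm tall with its nozzle, round body of full width up to about 55 mm (grip there, at 50 mm above its foot); origin at the centre of its underside, z up along the bottle
- slim_bottle: loose slimmer dropper bottle, 39 mm in diameter, 118 mm tall with its nozzle, round body of full width up to about 65 mm (grip at 50 mm above its foot); origin at the centre of its underside, z up along the bottle
- caddy: fixed cooling caddy; origin at the centre of its underside, z up, front to its -x. Its -y part is a white crate 65 x 126 mm, 40 mm high, walls and floor 4 mm, split into two cells of 57 x 57 mm inside, side by side along y. Its +y part is a grey reservoir 104 x 54 mm, lid at 81 mm, out of which the guide tube rises
- cell_a (a point): centre of the floor of the cell next to the reservoir (4 mm above the bench)
- cell_b (a point): centre of the floor of the other cell, 61 mm further along the caddy's -y
- guide_tube: fixed steel guide tube, 95 mm long, straight, bore 13 mm, widening to 21 mm at its mouth, rim 27 mm across; its axis rises 30 degrees from level toward the caddy's +x (away from the robot). Origin at its lower end, its z axis runs up along the tube out of the mouth
- tube_mouth (a point): centre of the rim of the guide tube's mouth, 95 mm along the tube's z from its origin and 100 mm above the bench; the rim's upper edge, at 112 mm, is the highest part of the caddy
- gauge_rest: fixed grey rest, two notched posts on a plate 150 x 50 mm; the gauge lies in it level along its x, axis 50 mm above the bench, and lifts straight up. Post tops are 55 mm above the bench; one is under the rod 50 mm from the collar, one under the last 15 mm of the handle; the rest of the handle is free for fingers
- gauge: loose level gauge, 165 mm long, 0.06 kg, all on one axis: steel rod 7 mm thick and 85 mm long, round collar 27 mm across and 5 mm thick, black square handle 14 x 14 x 75 mm. Origin on the axis at the collar's face on the tip side (it stops on the tube's rim); x runs along the axis from tip to handle; z is up while it lies in the rest
- gauge_tip (a point): tip of the gauge rod, 85 mm from the collar's face (gauge x = -85 mm)
- gauge_grip (a point): place to grip the handle, on the axis at gauge x = +36 mm
- tile: fixed white tile 80 x 80 x 6 mm lying on the bench; origin at the centre of its underside
- dish: clear round petri dish, 63 mm across, 14 mm high, a bystander; origin at the centre of its underside
- tape: roll of tape lying flat, 68 mm across, 18 mm high, a bystander; origin at the centre of its underside
There are look-alikes about, which are no part of the job. There is more than one size of the caddy; the one meant has the size given above.

How it is judged:
By the outcome, as a careful person would: the job done as asked, in the order asked, and still so for the second after the job is handed in, while the arm keeps its last pose, push and grip.
It also fails if it takes over 72 s, if anything falls off the work surface, if the arm or the gripper's body presses on something with over 40 N, if the wrist force passes 120 N, or if a joint passes its speed limit or range.

## Working session

There is one attempt and no reset: what is moved stays moved. The work goes in short steps, Python scripts to look and compute and a shell command to move; the robot and the scene stay as the last step left them, time stands still between calls to the robot, and variables do not carry over. Pictures are saved under pics/ and viewed, at most 10 in all, crops included, and the job is handed in when it is done.

```bash
ls; mkdir -p pics
python3 - <<'E'
from bench import arm
import cv2,json,numpy as np
s=arm.read_state();print(s)
for n in["scene","top"]:
    d=arm.get_image(n);cv2.imwrite(f"pics/{n}0.png",d["image"][:,:,::-1])
    c={k:np.array(d[k]).tolist() for k in d if k!="image"};print(n,c);json.dump(c,open(f"{n}0.json","w"))
E
```

```text
pics
{'clock': 0.0, 'joints': array([ 1.41758055e+00,  3.85575511e-01,  6.64863868e-03, -4.97156227e-04,
       -1.19395438e+00, -2.58618849e-01]), 'joint_vel': array([-0.00026323,  0.00158606, -0.00036629, -0.00112207,  0.0001134 ,
        0.00200203]), 'joint_efforts': array([ 3.09178749e-04, -3.92287838e+01,  1.88400525e+01,  4.18626085e+00,
       -4.73444990e-03,  7.58663425e-07]), 'position': array([249.94365802, 572.29363537, 255.21925481]), 'ee_rot': array([ 9.78854523e-01, -2.04554839e-01, -1.75805391e-04,  1.05318819e-03]), 'contact_force': array([ 0.36843933, -0.43999315,  0.16109894]), 'wrist_torque': array([-0.01327343, -0.01713592,  0.01397106]), 'grasp_force': 0.0, 'gripper_width': 85.155402846143}
scene {'fx': 557.748330891472, 'fy': 557.748330891472, 'cx': 329.49056591820136, 'cy': 235.53741719733574, 'xyz': [-49.7868262476068, -408.0733802313699, 957.8740441644916], 'rotation': [0.8721966618055699, -0.30240737028807285, 0.1297216075238484, -0.36193241091687467]}
top {'fx': 583.5968723427568, 'fy': 583.5968723427568, 'cx': 320.44354266938325, 'cy': 229.66294373854578, 'xyz': [336.9672107386149, 285.2754413296911, 1210.4765658613996], 'rotation': [-0.7023340465416782, 0.7068844290140929, -0.05346737978463839, 0.06467248553115218]}
```

View pics/scene0.png

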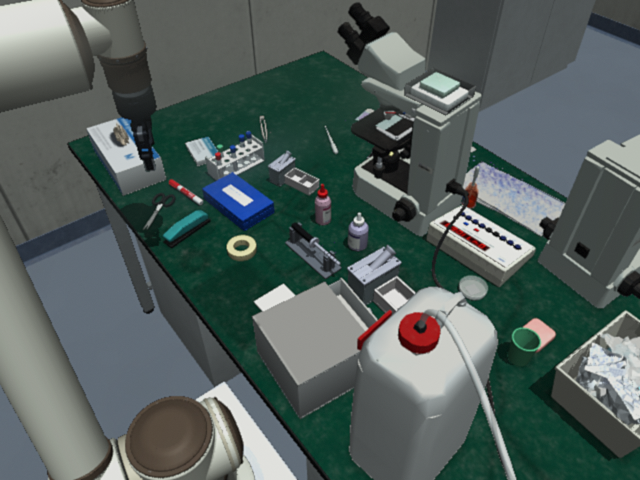

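View pics/top0.png

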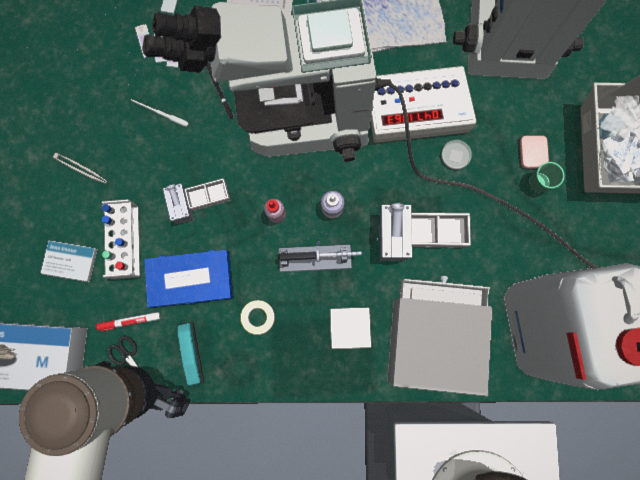

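The scene view shows the arm at upper left, the red-capped bottle at (322,205), the white-capped bottle at (358,230), the gauge in its rest at (315,250), tape at (241,248) and dish at (473,288).

There are two caddy candidates in the top view. One is at (425,230), about 90 px ≈ 185 mm long. The other is at (197,197), about 65 px ≈ 135 mm long. The first fits the stated 65x126 crate plus 54 mm reservoir. I'll confirm it in an enlarged crop.

Run:
```python
import cv2,numpy as np
t=cv2.imread("pics/top0.png");s=cv2.imread("pics/scene0.png")
a=cv2.resize(t[180:280,255:480],None,fx=3.5,fy=3.5,interpolation=cv2.INTER_CUBIC)
b=cv2.resize(s[170:330,270:430],(240,240));b=cv2.resize(s[180:320,280:420],(392,248),interpolation=cv2.INTER_CUBIC)if 0 else cv2.resize(s[180:320,270:430],(280,245),interpolation=cv2.INTER_CUBIC)
c=cv2.resize(t[170:240,155:240],(298,245),interpolation=cv2.INTER_CUBIC)
o=np.zeros((600,790,3),np.uint8);o[:350,:a.shape[1]]=a;o[352:597,:280]=b;o[352:597,300:598]=c
cv2.imwrite("pics/crop1.png",o)
```

```text
(no output)
```

View pics/crop1.png

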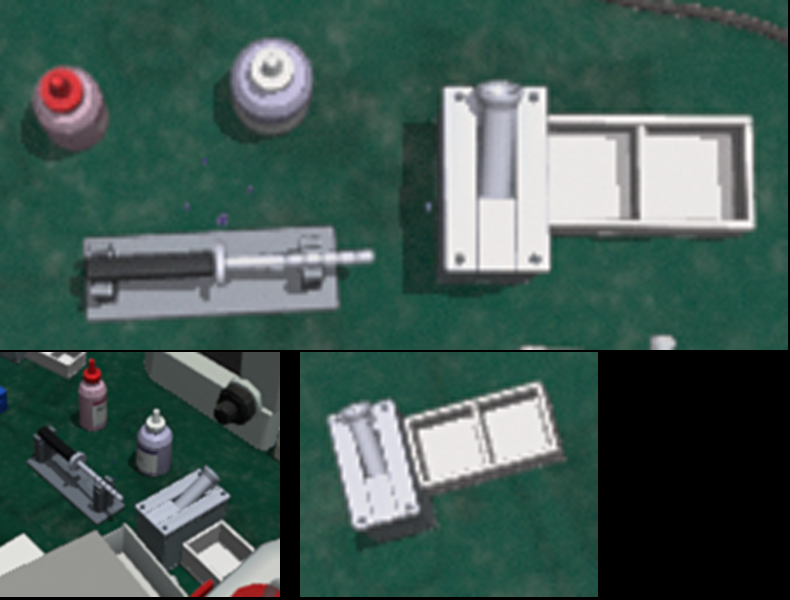

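The crop confirms it: the caddy at top-view (380–470, 204–257) is the large one, with its reservoir to the left (+y) and mouth up (+x). The bottles are at top (273,210) red and (332,203) white. The gauge's black handle runs (280–317, 256), collar (318,256), tip (362,253), so its tip points to -y.

```bash
cat > h.py <<'E'
import numpy as np,json,cv2
from scipy.spatial.transform import Rotation as R
def ray(c,p):
    d=np.array([(p[0]-c["cx"])/c["fx"],(p[1]-c["cy"])/c["fy"],1.]);r=R.from_quat(c["rotation"]).apply(d)
    return np.array(c["xyz"]),r/np.linalg.norm(r)
def cast(c,p,z):
    o,r=ray(c,p);return o+r*(z-o[2])/r[2]
def tri(*cp):
    A=np.zeros((3,3));b=np.zeros(3)
    for c,p in cp:
        o,r=ray(c,p);M=np.eye(3)-np.outer(r,r);A+=M;b+=M@o
    x=np.linalg.solve(A,b);return x,[round(float(np.linalg.norm(np.cross(x-ray(c,p)[0],ray(c,p)[1]))),1) for c,p in cp]
def proj(c,X):
    v=R.from_quat(c["rotation"]).inv().apply(np.array(X)-c["xyz"]);return v[:2]/v[2]*[c["fx"],c["fy"]]+[c["cx"],c["cy"]]
def snap(n,tag):
    from bench import arm
    d=arm.get_image(n);cv2.imwrite(f"pics/{tag}.png",d["image"][:,:,::-1])
    c={k:np.array(d[k]).tolist() for k in d if k!="image"};json.dump(c,open(f"{tag}.json","w"));return c
def load(t):return json.load(open(f"{t}.json"))
E
python3 - <<'E'
from h import *
np.set_printoptions(precision=1,suppress=True)
T,S=load("top0"),load("scene0")
k=lambda x,y:(255+x/3.5,180+y/3.5); s=lambda x,y:(270+x/1.75,180+(y-352)/1.75)
print("red noz",tri((T,k(61,78)),(S,s(91,364))));print("white noz",tri((T,k(271,60)),(S,s(155,412))))
for p in[(443,87),(548,88),(549,271),(443,269)]:print("lid",cast(T,k(*p),81))
for p in[(752,117),(753,228)]:print("crate",cast(T,k(*p),40))
print("mouth",cast(T,k(499,95),100))
print("mouth2",tri((T,k(499,83)),(S,s(209,469))))
for p in[(88,268),(220,265),(373,256)]:print("gauge",cast(T,k(*p),50))
print("collar tri",tri((T,k(220,250)),(S,s(76,455))))
for p in[(85,238),(333,227),(338,305),(87,320)]:print("plate",cast(T,k(*p),3))
im=cv2.imread("pics/top0.png");hsv=cv2.cvtColor(im,cv2.COLOR_BGR2HSV)
m=cv2.inRange(im[295:360,320:380],(200,200,200),(255,255,255));u,v=cv2.minAreaRect(cv2.findNonZero(m))[0]
print("tile",(u+320,v+295),cast(T,(u+320,v+295),6))
print("dish",cast(T,(456,155),0),"tape",cast(T,(257,318),0),"box",[cast(T,p,180) for p in[(400,296),(490,305),(391,385),(491,394)]])
for n,c in(("redbody",(273,210)),("purp",(332,203))):pass
E
```

```text
red noz (array([575.5, 395.7, 110.1]), [1.9, 1.9])
white noz (array([588.4, 279. ,  98.9]), [0.5, 0.5])
lid [576.5 181.8  81. ]
lid [575.4 122.8  81. ]
lid [471.7 125.4  81. ]
lid [473.2 184.2  81. ]
crate [565.8  -0.9  40. ]
crate [500.6   1.6  40. ]
mouth [567.6 152.7 100. ]
mouth2 (array([570.9, 154.7, 105.5]), [2.7, 2.7])
gauge [478.9 384.3  50. ]
gauge [480.1 308.7  50. ]
gauge [484.7 221.2  50. ]
collar tri (array([485.1, 309.9,  59.7]), [2.8, 2.8])
plate [502.7 390.2   3. ]
plate [508.3 242.1   3. ]
plate [461.6 239.8   3. ]
plate [453.7 388.7   3. ]
tile (350.116491317749, 327.5628890991211) [338.  244.6   6. ]
dish [701.3  12.8   0. ] tape [358.4 435.3   0. ] box [array([392. , 162.3, 180. ]), array([375.4,   6.1, 180. ]), array([240.6, 181.9, 180. ]), array([225.1,  12.4, 180. ])]
```

```bash
python3 -m pendant '[[0,0,-0.01,0,0,8.3,0.0854],[0,0,-0.01,0,0,8.3,0.0854],[0,0,-0.01,0,0,8.3,0.0854],[0,0,-0.01,0,0,8.3,0.0854],[0,0,-0.01,0,0,8.3,0.0854],[0,0,-0.01,0,0,8.3,0.0854],[0,0,-0.01,0,0,8.3,0.0854],[0,0,-0.01,0,0,8.3,0.0854]]' && python3 -m pendant '[[0.02,-0.03,0,0,0,0,0.0854],[0.027,-0.03,0,0,0,0,0.0854],[0.027,-0.03,0,0,0,0,0.0854],[0.027,-0.03,0,0,0,0,0.0854],[0.027,-0.03,0,0,0,0,0.0854],[0.027,-0.03,0,0,0,0,0.0854],[0.027,-0.03,0,0,0,0,0.0854],[0.027,-0.03,0,0,0,0,0.0854],[0.027,-0.03,0,0,0,0,0.0854],[0,0,0,0,0,0,0.0854],[0,0,0,0,0,0,0.0854]]'
python3 - <<'E'
from h import *
from bench import arm
s=arm.read_state();print(s["clock"],s["joints"],s["position"],s["ee_rot"])
print(snap("wrist","w1"))
E
```

```text
clock: 0.9
position: [250.0, 572.5, 336.0]
ee_rot: [-0.705, 0.709, -0.0, -0.001]
contact_force: [-0.6, 0.4, 0.3]
gripper_width: 85.4
grasp_force: 0.0
clock: 2.0
position: [520.5, 336.0, 335.5]
ee_rot: [-0.706, 0.708, 0.0, -0.001]
contact_force: [0.5, 0.2, 0.8]
gripper_width: 85.6
grasp_force: 0.0
2.0 [ 8.33860938e-01  3.35510559e-01  1.30829105e-01 -4.71687919e-04
 -1.36749760e+00 -8.35768084e-01] [520.51371684 335.97551214 335.49590541] [-7.06398178e-01  7.07814300e-01  1.96521336e-04 -7.01926943e-04]
{'fx': 369.5129848737427, 'fy': 369.5129848737427, 'cx': 321.48925947968456, 'cy': 239.36890839688496, 'xyz': [521.5820288052422, 255.73491675248818, 452.1466245552075], 'rotation': [0.0014603018178096622, 0.9875009757247132, 0.15760452445657708, -0.0007101634717089099]}
```

View pics/w1.png

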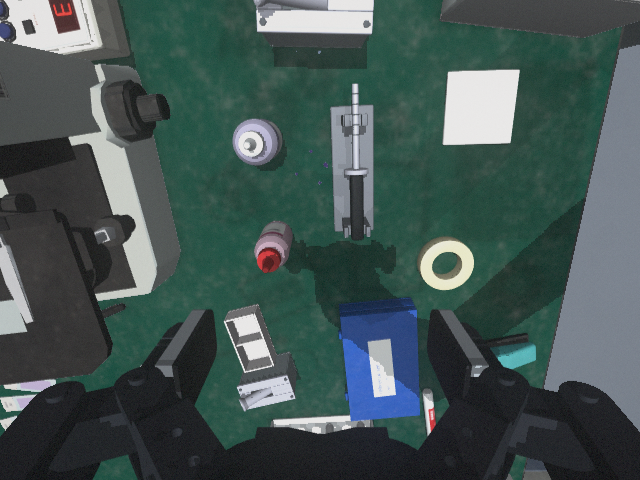

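The wrist picture shows the white nozzle at (252,145), red nozzle at (268,262), collar at (356,173), tip at (355,86), handle end at (357,236) and tile centre at (481,107). Image up is -y and image left is +x.

Run:
```python
from h import *
np.set_printoptions(precision=1,suppress=True)
T,S,W=load("top0"),load("scene0"),load("w1")
k=lambda x,y:(255+x/3.5,180+y/3.5); s=lambda x,y:(270+x/1.75,180+(y-352)/1.75)
print("red",tri((T,k(61,78)),(S,s(91,364)),(W,(268,264))));print("white",tri((T,k(271,60)),(S,s(155,412)),(W,(252,145))))
print("red TW",tri((T,k(61,78)),(W,(268,264))),"white TW",tri((T,k(271,60)),(W,(252,145))))
# masks for body outlines
for t,c,(x0,y0,x1,y1) in(("top0",T,(260,190,290,228)),("w1",W,(245,215,300,280))):
    im=cv2.imread(f"pics/{t}.png");h=cv2.cvtColor(im,cv2.COLOR_BGR2HSV)[y0:y1,x0:x1]
    m=((h[...,0]>150)|(h[...,0]<10))&(h[...,2]>60);ys,xs=np.nonzero(m);print(t,"red bbox",xs.min()+x0,ys.min()+y0,xs.max()+x0,ys.max()+y0)
for t,c,(x0,y0,x1,y1) in(("top0",T,(315,185,350,222)),("w1",W,(225,112,290,172))):
    im=cv2.imread(f"pics/{t}.png");h=cv2.cvtColor(im,cv2.COLOR_BGR2HSV)[y0:y1,x0:x1]
    m=~((h[...,0]>60)&(h[...,0]<100)&(h[...,1]>60))&(h[...,2]>90);ys,xs=np.nonzero(m);print(t,"white bbox",xs.min()+x0,ys.min()+y0,xs.max()+x0,ys.max()+y0)
for n,a,b in(("hend",(88,268),(357,237)),("collar",(220,265),(356,173)),("tip",(373,256),(355,85))):
    print(n,tri((T,k(*a)),(W,b)),cast(W,b,50))
for p in[(257,33),(372,33),(368,9)]:print("lid",cast(W,p,81))
im=cv2.imread("pics/w1.png");m=cv2.inRange(im[55:160,430:535],(190,190,190),(255,255,255));u,v=cv2.minAreaRect(cv2.findNonZero(m))[0]
print("tile",cast(W,(u+430,v+55),6))
print("knob/microscope",[cast(W,p,80) for p in[(167,106),(180,250)]])
```

```text
red (array([575.1, 394.8, 110.2]), [2.0, 2.1, 1.4])
white (array([587.1, 278.8,  99.8]), [1.5, 0.3, 1.7])
red TW (array([576.2, 394.6, 108.1]), [1.4, 1.4]) white TW (array([582.3, 278.2, 122.6]), [1.3, 1.3])
top0 red bbox 265 199 285 222
w1 red bbox 254 221 291 272
top0 white bbox 321 191 349 217
w1 white bbox 232 118 281 165
hend (array([479.8, 385. ,  47.5]), [0.8, 0.8]) [480.6 384.7  50. ]
collar (array([482. , 310.8,  44.1]), [2.3, 2.3]) [483.6 312.   50. ]
tip (array([486.1, 221.7,  38. ]), [1.2, 1.2]) [487.  223.9  50. ]
lid [578.3 183.1  81. ]
lid [475.6 183.4  81. ]
lid [479.8 164.6  81. ]
tile [339.8 244.    6. ]
knob/microscope [array([667.2, 244.2,  80. ]), array([672.5, 389.1,  80. ])]
```

```bash
python3 -m pendant '[[0.0115,-0.0132,0.033,0,0,0,0.0854],[0.0115,-0.0132,0.033,0,0,0,0.0854],[0.0115,-0.0132,0.033,0,0,0,0.0854],[0.0115,-0.0132,0.033,0,0,0,0.0854],[0.011,-0.0132,0.033,0,0,0,0.0854],[0,0,0,0,0,0,0.0854],[0,0,0,0,0,0,0.0854]]'
python3 - <<'E'
from h import *
np.set_printoptions(precision=1,suppress=True)
T,W=load("top0"),load("w1")
print("body centres from w1: white",cast(W,(256.5,141.5),45),"red foot",cast(W,(282,225),8))
snap("wrist","w2")
a=cv2.imread("pics/w2.png");b=cv2.imread("pics/w1.png")
E
```

```text
clock: 2.75
position: [585.7, 280.7, 171.1]
ee_rot: [0.708, -0.707, 0.0, 0.001]
contact_force: [0.5, 0.3, 1.3]
gripper_width: 85.3
grasp_force: 0.0
body centres from w1: white [590.2 279.   45. ] red foot [570.4 382.2   8. ]
```

View pics/w2.png

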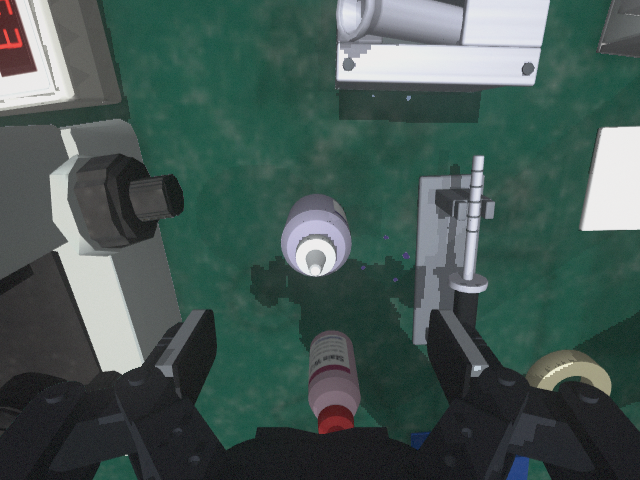

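The white bottle's nozzle tip is at (315,272), its foot end is near (317,198) and the fingers straddle it at (180–460). The gauge's collar is at (467,283), its tip at (478,157) and the tube rim at (351,18).

Run:
```python
from h import *
np.set_printoptions(precision=1,suppress=True)
T,S,W,V=load("top0"),load("scene0"),load("w1"),load("w2")
k=lambda x,y:(255+x/3.5,180+y/3.5); s=lambda x,y:(270+x/1.75,180+(y-352)/1.75)
print("white",tri((T,k(271,60)),(S,s(155,412)),(W,(252,146)),(V,(315,272))),tri((S,s(155,412)),(V,(315,272))))
print("body mid x at 40:",cast(V,(316.5,225),40),cast(V,(282,240),45),cast(V,(351,240),45))
print("foot",cast(V,(317,195),0))
print("tip",tri((T,k(373,256)),(W,(355,85)),(V,(478,157))),tri((W,(355,85)),(V,(478,157))))
print("collar",tri((T,k(220,265)),(W,(356,173)),(V,(467,283))))
print("mouth",cast(V,(351,18),100))
for p in[(337,83),(535,87),(543,46),(338,46)]:print("lid",cast(V,p,81),cast(V,p,0))
print("knob",cast(V,(183,196),60))
```

```text
white (array([588.3, 279.9,  98.7]), [1.3, 0.4, 2.7, 2.4]) (array([590.5, 282.5,  95.4]), [0.3, 0.3])
body mid x at 40: [590.1 271.   40. ] [613.9 280.4  45. ] [566.2 280.4  45. ]
foot [590.1 257.8   0. ]
tip (array([485.9, 222.8,  45.4]), [2.0, 1.0, 1.1]) (array([486.8, 223.7,  47.4]), [0.0, 0.0])
collar (array([482.2, 311. ,  46.9]), [2.9, 1.8, 1.1])
mouth [573.6 157.8 100. ]
lid [578.7 183.   81. ] [575.5 176.2   0. ]
lid [475.9 184.8  81. ] [432.4 178.7   0. ]
lid [475.3 165.7  81. ] [431.6 152.1   0. ]
lid [578.5 165.8  81. ] [575.1 152.3   0. ]
knob [673.1 246.5  60. ]
```

```bash
python3 -m pendant '[[0,-0.0035,0.028,0,0,0,0.0854],[0,0,0.028,0,0,0,0.0854],[0,0,0.028,0,0,0,0.0854],[0,0,0.016,0,0,0,0.0854],[0,0,0.008,0,0,0,0.0854],[0,0,0,0,0,0,0.0854]]' && python3 -m pendant '[[0,0,0,0,0,0,0.03],[0,0,0,0,0,0,0.03],[0,0,0,0,0,0,0.03],[0,0,0,0,0,0,0.03],[0,0,0,0,0,0,0.03],[0,0,0,0,0,0,0.03]]'
```

```text
clock: 3.4
position: [589.6, 280.9, 64.1]
ee_rot: [0.708, -0.707, 0.0, -0.001]
contact_force: [0.4, -0.1, 0.5]
gripper_width: 85.2
grasp_force: 0.0
clock: 4.0
position: [590.4, 280.3, 65.2]
ee_rot: [0.707, -0.707, 0.0, -0.001]
contact_force: [-0.2, 1.2, 6.0]
gripper_width: 44.5
grasp_force: 61.7
```

```bash
python3 -m pendant '[[0,0,-0.015,0,0,0,0.03],[0,0,-0.03,0,0,0,0.03],[0,0,-0.03,0,0,0,0.03],[0,0,-0.035,0,0,0,0.03],[0,0,-0.035,0,0,0,0.03],[0.022,0.011,0,0,0,0,0.03],[0.022,0.011,0,0,0,0,0.03],[0.022,0.011,0,0,0,0,0.03],[0.022,0.011,0,0,0,0,0.03],[0.022,0.011,0,0,0,0,0.03],[0,0,0,0,0,0,0.03],[0,0,0,0,0,0,0.03]]'
python3 - <<'E'
from h import *
snap("wrist","w3");snap("top","t3")
E
```

```text
clock: 5.2
position: [534.7, 169.4, 209.1]
ee_rot: [-0.707, 0.707, -0.0, 0.001]
contact_force: [0.1, 1.1, -1.0]
gripper_width: 44.3
grasp_force: 61.5
```

View pics/w3.png

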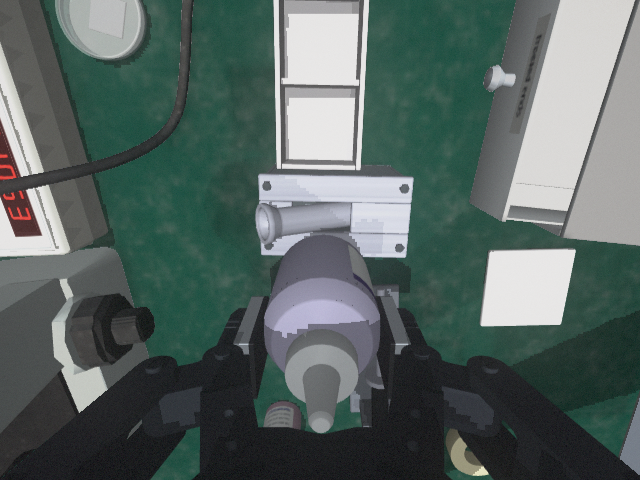

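The bottle hangs upright between the pads. The crate rim's corners are at about (277,168) and (361,169), the divider at v≈82, the lid corners at (258,175), (413,177), (409,257) and (262,257), and the rim at (265,224).

Run:
```python
from h import *
np.set_printoptions(precision=1,suppress=True)
W=load("w3");print(W["xyz"])
im=cv2.imread("pics/w3.png").astype(int)
for v in(30,60,120,150):print(v,"".join(f"{x} " for x in im[v,268:375].mean(1).astype(int)))
print("col320",list(im[60:180,320].mean(1).astype(int)))
for n,p,z in[("crateL",(277,168),40),("crateR",(361,169),40),("crate top R",(368,5),40),("crate top L",(274,5),40),("div",(320,80),40),("div",(320,84),40)]:print(n,cast(W,p,z))
for p in[(258,175),(413,177),(409,257),(262,257)]:print("lid",cast(W,p,81))
print("mouth",cast(W,(265,224),100))
```

```text
[535.5753484453138, 88.99136394282719, 325.6385778615577]
30 73 73 72 76 67 71 221 229 229 229 224 93 78 81 82 85 143 165 224 228 228 229 229 229 229 227 229 228 230 229 228 230 229 229 230 228 230 230 230 229 229 229 229 229 230 229 229 228 229 230 229 230 230 230 228 229 230 230 229 230 229 230 230 229 229 230 229 229 231 230 229 229 230 229 228 229 229 229 229 229 229 230 229 229 230 229 229 228 229 228 124 90 92 94 156 229 229 229 229 208 76 77 78 79 78 80 81 
60 74 77 80 76 77 76 118 230 228 229 228 195 83 87 85 84 103 165 164 166 229 229 229 230 231 230 230 230 230 229 230 229 230 231 230 231 230 231 231 230 231 229 231 231 231 231 230 230 230 231 230 230 230 231 229 231 230 231 230 231 229 230 231 229 230 231 231 230 231 231 231 231 230 230 231 230 231 230 230 230 230 231 231 230 230 229 230 229 200 92 95 93 92 221 230 230 229 224 73 75 77 74 74 79 71 74 77 
120 68 69 72 67 73 73 77 106 231 231 231 230 185 86 86 89 88 147 168 170 231 231 231 231 229 230 231 231 230 230 231 231 231 232 230 231 231 232 231 231 231 232 232 231 230 230 231 231 231 231 231 232 232 231 231 231 230 2
[... 1977 characters left out ...]
.int64(232), np.int64(232), np.int64(231), np.int64(231), np.int64(232), np.int64(231), np.int64(231), np.int64(225), np.int64(116), np.int64(118), np.int64(116), np.int64(115), np.int64(137), np.int64(230), np.int64(232), np.int64(231), np.int64(224), np.int64(182), np.int64(91), np.int64(90), np.int64(92), np.int64(94), np.int64(93), np.int64(125), np.int64(204), np.int64(219), np.int64(221), np.int64(222)]
crateL [569.8 125.5  40. ]
crateR [505.5 126.3  40. ]
crate top R [504.3  16.9  40. ]
crate top L [567.6  16.8  40. ]
div [536.7  63.4  40. ]
div [536.7  66.1  40. ]
lid [577.6 124.8  81. ]
lid [475.3 126.2  81. ]
lid [473.8 182.7  81. ]
lid [577.9 182.6  81. ]
mouth [571.6 152.9 100. ]
```

```bash
python3 -m pendant '[[0.02,0,0,0,0,0,0.03],[0.03,0,0,0,0,0,0.03],[0.03,0,0,0,0,0,0.03],[0.03,0,0,0,0,0,0.03],[0.02,0,0,0,0,0,0.03],[0.006,0,0.01,0,0,0,0.03],[0,0,0.025,0,0,0,0.03],[0,0,0.025,0,0,0,0.03],[0,0,0.025,0,0,0,0.03],[0,0,0.01,0,0,0,0.03],[0,0,0,0,0,0,0.03],[0,0,0,0,0,0,0.03]]'
python3 - <<'E'
from h import *
np.set_printoptions(precision=1,suppress=True)
c=snap("wrist","w4");from bench import arm;print(arm.read_state()["position"],arm.read_state()["joints"])
E
```

```text
clock: 6.5
position: [535.6, 34.4, 113.9]
ee_rot: [0.708, -0.707, 0.0, -0.0]
contact_force: [-0.8, -0.1, -0.5]
gripper_width: 44.3
grasp_force: 61.5
[535.8  34.4 114.4] [ 0.4  0.4 -0.4  0.  -0.8 -0.4]
```

View pics/w4.png

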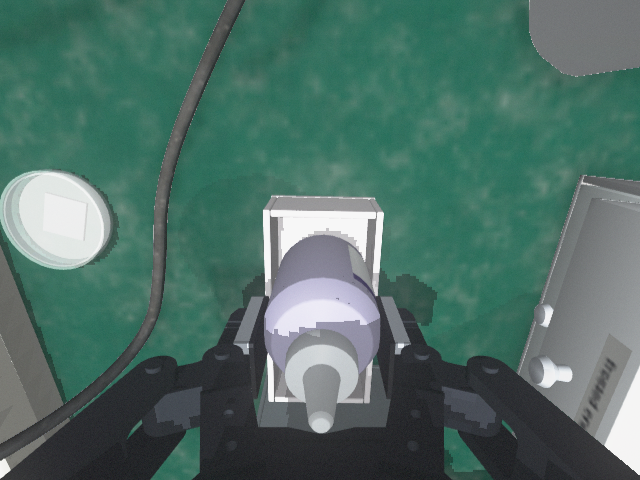

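The white bottle is above cell_b, with the crate's -y top edge at (264..383, 212) and the sides visible on both sides of it. The dish is at (57,218).

Run:
```python
from h import *
np.set_printoptions(precision=1,suppress=True)
W=load("w4");im=cv2.imread("pics/w4.png").astype(int).mean(2).astype(int)
for v in(215,225,260):print(v,list(im[v,258:290]),list(im[v,360:390]))
print(list(im[190:235,300]))
for p in[(264,212),(383,212),(264,290),(381,290)]:print(cast(W,p,40))
print("bot",cast(W,(272,197),0),cast(W,(377,197),0))
print("noz",cast(W,(320,424),114+103-65), "shoulder L/R",cast(W,(265,310),114-65+50),cast(W,(380,310),114-65+50))
```

```text
215 [np.int64(88), np.int64(87), np.int64(87), np.int64(89), np.int64(91), np.int64(245), np.int64(247), np.int64(247), np.int64(247), np.int64(246), np.int64(245), np.int64(227), np.int64(171), np.int64(244), np.int64(246), np.int64(246), np.int64(246), np.int64(246), np.int64(246), np.int64(246), np.int64(246), np.int64(246), np.int64(246), np.int64(246), np.int64(246), np.int64(246), np.int64(246), np.int64(246), np.int64(246), np.int64(246), np.int64(246), np.int64(246)] [np.int64(247), np.int64(247), np.int64(247), np.int64(247), np.int64(247), np.int64(247), np.int64(247), np.int64(247), np.int64(247), np.int64(247), np.int64(247), np.int64(247), np.int64(247), np.int64(247), np.int64(247), np.int64(246), np.int64(151), np.int64(246), np.int64(247), np.int64(247), np.int64(247), np.int64(247), np.int64(247), np.int64(241), np.int64(96), np.int64(99), np.int64(99), np.int64(99), np.int64(96), np.int64(99)]
225 [np.int64(91), np.int64(92), np.int64(91), np.int64(93), np.int64(98), np.int64(243), np.int64(246), np.int64(247), np.int64(247), np.int64(247), np.int64(246), np.int64(2
[... 1850 characters left out ...]
49), np.int64(150), np.int64(150), np.int64(151), np.int64(151), np.int64(155), np.int64(152), np.int64(153), np.int64(152), np.int64(176), np.int64(246), np.int64(247), np.int64(247), np.int64(247), np.int64(246), np.int64(244), np.int64(237), np.int64(247), np.int64(247), np.int64(247), np.int64(247), np.int64(247), np.int64(247), np.int64(247), np.int64(247), np.int64(247), np.int64(247), np.int64(247), np.int64(247), np.int64(247), np.int64(247), np.int64(247), np.int64(247), np.int64(247)]
[567.1   1.4  40. ]
[504.1   1.3  40. ]
[569.3  46.9  40. ]
[502.8  46.8  40. ]
bot [568.    1.5   0. ] [501.6   1.5   0. ]
noz [537.   31.8 152. ] shoulder L/R [559.2  26.9  99. ] [513.2  26.9  99. ]
```

```bash
python3 -m pendant '[[0.001,0,0.015,0,0,0,0.03],[0,0,0.015,0,0,0,0.03],[0,0,0.009,0,0,0,0.03],[0,0,0.003,0,0,0,0.03],[0,0,0.002,0,0,0,0.03],[0,0,0,0,0,0,0.03]]'
```

```text
clock: 7.15
position: [535.1, 32.9, 69.8]
ee_rot: [0.707, -0.707, 0.0, -0.0]
contact_force: [0.1, -0.0, -2.0]
gripper_width: 44.5
grasp_force: 61.5
```

```bash
python3 -m pendant '[[0,0,0.0005,0,0,0,0.0854],[0,0,0,0,0,0,0.0854],[0,0,0,0,0,0,0.0854],[0,0,0,0,0,0,0.0854],[0,0,-0.02,0,0,0,0.0854],[0,0,-0.04,0,0,0,0.0854],[0,0,-0.04,0,0,0,0.0854],[-0.01,0,-0.035,0,0,0,0.0854],[-0.03,0,-0.005,0,0,0,0.0854],[-0.04,-0.005,0,0,0,0,0.0854],[-0.04,-0.005,0,0,0,0,0.0854],[-0.04,-0.005,0,0,0,0,0.0854]]' && python3 -m pendant '[[-0.04,-0.005,0,0,0,0,0.0854],[-0.04,-0.005,0,0,0,0,0.0854],[-0.04,-0.005,0,0,0,0,0.0854],[-0.04,-0.005,0,0,0,0,0.0854],[-0.03,-0.004,0,0,0,0,0.0854],[-0.011,0,0,0,0,0,0.0854],[0,0,0,0,0,0,0.0854],[0,0,0,0,0,0,0.0854]]'
python3 - <<'E'
from h import *
snap("wrist","w5");snap("top","t5")
a=cv2.imread("pics/w5.png");b=cv2.imread("pics/t5.png")
o=np.zeros((600,800,3),np.uint8);o[:360,:480]=cv2.resize(a,(480,360));o[:360,500:800]=cv2.resize(a[190:430,220:420],(300,360));o[365:600,:480]=cv2.resize(b[190:270,340:480][:, :],(480,235))
cv2.imwrite("pics/v5.png",o)
E
```

```text
clock: 8.35
position: [549.6, 194.1, 209.3]
ee_rot: [-0.707, 0.707, -0.0, 0.0]
contact_force: [1.1, 1.1, -0.0]
gripper_width: 85.4
grasp_force: 0.0
clock: 9.15
position: [573.4, 392.8, 208.6]
ee_rot: [-0.707, 0.707, 0.0, -0.001]
contact_force: [-0.0, -0.0, -0.4]
gripper_width: 85.5
grasp_force: 0.0
```

View pics/v5.png

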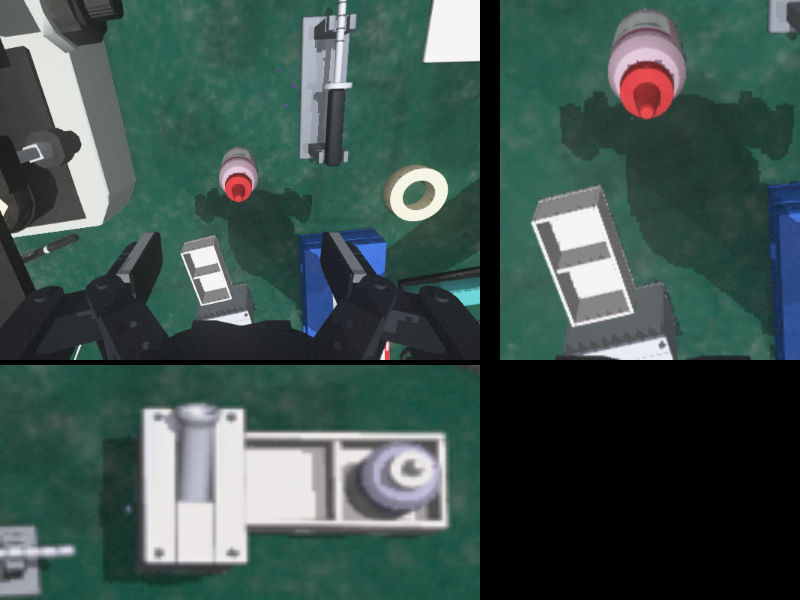

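The white bottle stands upright in cell_b. The red bottle's nozzle is at w5 (319,265), its sides at 293/344 and its foot edge at v≈197.

Run:
```python
from h import *
np.set_printoptions(precision=1,suppress=True)
T,S,W,V=load("top0"),load("scene0"),load("w1"),load("w5")
k=lambda x,y:(255+x/3.5,180+y/3.5); s=lambda x,y:(270+x/1.75,180+(y-352)/1.75)
n=(318.7,264.7)
print(tri((T,k(61,78)),(S,s(91,364)),(W,(268,264)),(V,n)),tri((S,s(91,364)),(V,n)),cast(V,n,116))
print("sides",cast(V,(292.7,228.7),60),cast(V,(344,228.7),60),"foot edge",cast(V,(319,196.7),0))
from bench import arm;print(arm.read_state()["position"])
```

```text
(array([575.5, 396.2, 110.1]), [2.2, 1.7, 2.7, 3.4]) (array([576.4, 400.9, 106.1]), [0.6, 0.6]) [576.  397.4 116. ]
sides [595.8 391.1  60. ] [557.4 391.1  60. ] foot edge [576.4 379.1   0. ]
[573.7 392.3 209.2]
```

```bash
python3 -m pendant '[[-0.0054,-0.0026,0.02,0,0,0,0.0854],[0,0,0.035,0,0,0,0.0854],[0,0,0.035,0,0,0,0.0854],[0,0,0.025,0,0,0,0.0854],[0,0,0.014,0,0,0,0.0854],[0,0,0.005,0,0,0,0.0854],[0,0,0.003,0,0,0,0.0854],[0,0,0,0,0,0,0.0854]]' && python3 -m pendant '[[0,0,0,0,0,0,0.025],[0,0,0,0,0,0,0.025],[0,0,0,0,0,0,0.025],[0,0,0,0,0,0,0.025],[0,0,0,0,0,0,0.025],[0,0,0,0,0,0,0.025],[0,0,0,0,0,0,0.025]]'
```

```text
clock: 10.05
position: [576.9, 399.5, 73.1]
ee_rot: [0.707, -0.707, 0.0, -0.001]
contact_force: [0.3, -0.2, 0.2]
gripper_width: 85.4
grasp_force: 0.0
clock: 10.75
position: [576.7, 399.6, 72.8]
ee_rot: [0.707, -0.707, 0.0, -0.001]
contact_force: [-0.9, -0.6, 5.9]
gripper_width: 36.6
grasp_force: 60.7
```

```bash
python3 -m pendant '[[0,0,-0.015,0,0,0,0.025],[0,0,-0.035,0,0,0,0.025],[0,0,-0.04,0,0,0,0.025],[0,0,-0.04,0,0,0,0.025],[0.02,0.004,-0.02,0,0,0,0.025],[0.035,0.005,0,0,0,0,0.025],[0.035,0.005,0,0,0,0,0.025],[0.035,0.005,0,0,0,0,0.025],[0.035,0.005,0,0,0,0,0.025],[0.035,0.005,0,0,0,0,0.025],[0.035,0.005,0,0,0,0,0.025],[0.035,0.005,0,0,0,0,0.025]]' && python3 -m pendant '[[0.03,0.002,0,0,0,0,0.025],[0.0085,0,0.02,0,0,0,0.025],[0,0,0.03,0,0,0,0.025],[0,0,0.03,0,0,0,0.025],[0,0,0.01,0,0,0,0.025],[0,0,0,0,0,0,0.025],[0,0,0,0,0,0,0.025]]'
python3 - <<'E'
from h import *
np.set_printoptions(precision=1,suppress=True)
c=snap("wrist","w6");from bench import arm;print(arm.read_state()["position"])
E
```

```text
clock: 11.95
position: [536.2, 132.6, 221.7]
ee_rot: [-0.707, 0.707, 0.0, -0.0]
contact_force: [-0.2, -0.3, -2.1]
gripper_width: 36.5
grasp_force: 60.3
clock: 12.65
position: [536.1, 96.1, 132.9]
ee_rot: [0.707, -0.707, 0.0, -0.001]
contact_force: [-0.4, 0.4, -1.1]
gripper_width: 36.0
grasp_force: 60.4
[536.3  96.2 133.3]
```

View pics/w6.png

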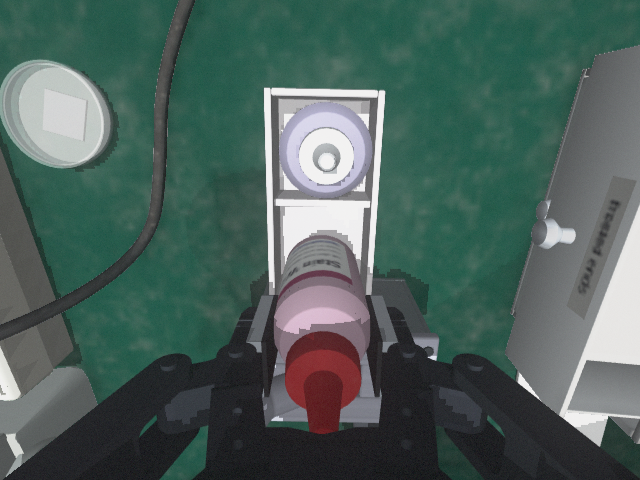

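The red bottle hangs upright over cell_a at (322,300), and the white bottle is settled in cell_b at (326,150).

```bash
python3 -m pendant '[[0.001,0,0.02,0,0,0,0.025],[0,0,0.02,0,0,0,0.025],[0,0,0.01,0,0,0,0.025],[0,0,0.004,0,0,0,0.025],[0,0,0.0015,0,0,0,0.025],[0,0,0,0,0,0,0.025]]'
```

```text
clock: 13.3
position: [535.9, 95.0, 77.2]
ee_rot: [0.707, -0.707, 0.0, -0.001]
contact_force: [-0.3, -0.2, -2.9]
gripper_width: 36.6
grasp_force: 60.4
```

```bash
python3 -m pendant '[[0,0,0.0005,0,0,0,0.0854],[0,0,0,0,0,0,0.0854],[0,0,0,0,0,0,0.0854],[0,0,0,0,0,0,0.0854],[0,0,-0.02,0,0,0,0.0854],[0,0,-0.04,0,0,0,0.0854],[0,0,-0.04,0,0,0,0.0854],[0,0,-0.04,0,0,0,0.0854],[-0.03,0.005,0,0,0,0,0.0854],[-0.04,0.01,0,0,0,0,0.0854],[-0.04,0.01,0,0,0,0,0.0854],[-0.04,0.01,0,0,0,0,0.0854]]' && python3 -m pendant '[[-0.04,0.009,0,0,0,-1.1,0.07],[-0.037,0.01,0,0,0,-1.1,0.07],[-0.01,0,0,0,0,0,0.07],[0,0,0,0,0,0,0.07],[0,0,0,0,0,0,0.07]]'
python3 - <<'E'
from h import *
np.set_printoptions(precision=1,suppress=True)
from bench import arm;print(arm.read_state()["position"])
c=snap("wrist","w7")
for t,z in(("w5",50),("w7",50)):
    V=load(t);im=cv2.imread(f"pics/{t}.png");h=cv2.cvtColor(im,cv2.COLOR_BGR2HSV)
    # black handle: dark, near expected projection
    a=proj(V,[482,342,57]);print(t,"expect",a,proj(V,[480,385,57]),proj(V,[483,311,57]))
    m=((im.max(2)<60)&(h[...,1]<110)).astype(np.uint8)
    n,l,st,ce=cv2.connectedComponentsWithStats(m)
    i=l[int(a[1]),int(a[0])];print(i,st[i],ce[i])
    if i:
        r=cv2.minAreaRect(np.argwhere(l==i)[:,::-1].astype(np.float32));b=cv2.boxPoints(r);b=b[b[:,1].argsort()]
        print(r,cast(V,b[:2].mean(0),55),cast(V,b[2:].mean(0),55))
E
```

```text
clock: 14.5
position: [499.7, 245.9, 216.2]
ee_rot: [-0.707, 0.707, -0.0, 0.0]
contact_force: [0.2, 0.2, -0.4]
gripper_width: 85.3
grasp_force: 0.0
clock: 15.0
position: [480.1, 330.7, 215.6]
ee_rot: [0.72, -0.694, 0.0, 0.0]
contact_force: [0.0, -0.4, 0.4]
gripper_width: 70.0
grasp_force: 0.0
[480.1 330.7 215.6]
w5 expect [450.4 161.5] [446.9 219.6] [453.8 115.8]
0 [     0      0    640    480 241885] [330.3 201.9]
w7 expect [319.7 241. ] [320.2 290.7] [319.8 202.2]
0 [     0      0    640    480 253621] [321.4 203.7]
```

Run:
```python
from h import *
np.set_printoptions(precision=1,suppress=True)
for t,us in(("w5",(425,475)),("w7",(295,350))):
    V=load(t);im=cv2.imread(f"pics/{t}.png").astype(int);a=proj(V,[482,342,57]);v=int(a[1])
    for vv in(v-25,v,v+25):print(t,vv,us[0],im[vv,us[0]:us[1]].max(1).tolist())
    u=int(a[0]);print("col",u,v-75,im[v-75:v+85:1,u].max(1).tolist())
```

```text
w5 136 425 [106, 105, 103, 106, 102, 106, 106, 105, 104, 118, 116, 97, 43, 42, 42, 47, 50, 58, 67, 73, 86, 84, 84, 82, 78, 74, 77, 74, 68, 69, 66, 65, 59, 57, 64, 105, 106, 107, 107, 105, 105, 102, 104, 98, 103, 100, 99, 98, 100, 101]
w5 161 425 [105, 104, 104, 104, 103, 101, 107, 118, 117, 117, 71, 41, 41, 36, 36, 53, 60, 68, 77, 80, 80, 79, 78, 75, 77, 72, 68, 69, 68, 62, 60, 57, 54, 81, 100, 102, 100, 106, 102, 102, 101, 101, 96, 99, 95, 96, 96, 96, 97, 98]
w5 186 425 [104, 104, 100, 105, 104, 102, 101, 115, 120, 56, 41, 35, 38, 41, 52, 59, 64, 73, 74, 73, 70, 69, 69, 71, 69, 66, 62, 58, 57, 54, 54, 76, 104, 101, 99, 98, 98, 95, 94, 96, 96, 96, 98, 98, 96, 93, 94, 93, 94, 90]
col 450 86 [241, 242, 242, 242, 242, 242, 242, 242, 241, 242, 242, 242, 242, 242, 241, 241, 242, 242, 242, 241, 242, 242, 241, 238, 179, 238, 244, 244, 244, 245, 244, 241, 100, 47, 54, 76, 82, 81, 74, 79, 76, 81, 77, 77, 80, 79, 79, 78, 79, 81, 74, 76, 76, 78, 72, 79, 77, 78, 77, 73, 73, 78, 74, 77, 70, 78, 74, 73, 73, 73, 74, 75, 71, 73, 72, 72, 71, 67, 72, 74, 69, 72, 71, 72, 68, 69, 72, 70, 66, 71, 70, 66,
[... 1046 characters left out ...]
64, 68]
col 319 166 [244, 244, 244, 244, 244, 244, 244, 244, 244, 244, 244, 244, 244, 244, 244, 244, 244, 244, 244, 244, 244, 244, 244, 244, 244, 244, 244, 244, 244, 241, 174, 125, 140, 212, 235, 236, 237, 236, 230, 136, 65, 72, 71, 70, 75, 72, 72, 71, 68, 70, 69, 67, 69, 71, 70, 68, 70, 64, 69, 67, 66, 67, 68, 64, 68, 70, 68, 67, 63, 68, 64, 66, 67, 67, 65, 68, 68, 67, 64, 65, 66, 62, 65, 61, 65, 66, 64, 63, 64, 62, 59, 62, 62, 64, 65, 60, 66, 62, 58, 42, 46, 49, 46, 46, 45, 49, 45, 45, 42, 40, 44, 37, 39, 45, 44, 45, 44, 43, 43, 43, 45, 44, 48, 44, 38, 46, 59, 63, 59, 61, 60, 58, 56, 61, 59, 50, 59, 56, 61, 58, 60, 60, 57, 60, 60, 63, 62, 66, 64, 66, 65, 66, 63, 65, 63, 61, 64, 58, 65, 63]
```

The gauge handle is centred at w7 (319,245), matching x≈482, y≈310–385, so I'll grip at (482,341.5).

```bash
python3 -m pendant '[[-0.011,-0.0024,0.02,0,0,0,0.05],[0,0,0.035,0,0,0,0.05],[0,0,0.035,0,0,0,0.05],[0,0,0.035,0,0,0,0.05],[0,0,0.02,0,0,0,0.05],[0,0,0.01,0,0,0,0.05],[0,0,0.004,0,0,0,0.05],[0,0,0,0,0,0,0.05]]' && python3 -m pendant '[[0,0,0,0,0,0,0.005],[0,0,0,0,0,0,0.005],[0,0,0,0,0,0,0.005],[0,0,0,0,0,0,0.005],[0,0,0,0,0,0,0.005],[0,0,0,0,0,0,0.005],[0,0,0,0,0,0,0.005]]'
```

```text
clock: 15.85
position: [482.7, 342.3, 57.3]
ee_rot: [0.72, -0.694, 0.0, -0.0]
contact_force: [-0.3, 0.7, 0.4]
gripper_width: 50.4
grasp_force: 0.0
clock: 16.55
position: [482.7, 343.1, 58.1]
ee_rot: [0.721, -0.693, 0.0, -0.001]
contact_force: [-0.4, -0.6, 7.4]
gripper_width: 12.8
grasp_force: 59.9
```

```bash
python3 -m pendant '[[0,0,-0.015,0,0,0,0.005],[0,0,-0.035,0,0,0,0.005],[0,0,-0.035,0,0,0,0.005],[0,0,-0.035,0,0,0,0.005],[0,0,-0.035,0,0,0,0.005],[0,0,-0.035,0,0,0,0.005],[0,0,0,0,0,0,0.005]]'
python3 - <<'E'
from h import *
np.set_printoptions(precision=1,suppress=True)
T,S,A,B,C=[load(x) for x in("top0","scene0","w1","w2","w3")]
print("knob end",tri((S,(403,212)),(A,(155,106)),(B,(168,196))),tri((A,(155,106)),(B,(168,196)),(C,(138,322))))
print("base corner",tri((A,(130,68)),(B,(130,122))),tri((B,(130,122)),(C,(110,252))))
o=np.zeros((600,800,3),np.uint8)
t=lambda n,y0,y1,x0,x1,w,h:cv2.resize(cv2.imread(f"pics/{n}.png")[y0:y1,x0:x1],(w,h),interpolation=cv2.INTER_CUBIC)
o[:300,:300]=t("top0",60,210,300,450,300,300)
o[:300,310:610]=t("w2",90,290,0,200,300,300)
o[305:600,:400]=t("scene0",60,250,340,540,400,295)
o[305:600,410:800]=t("w3",180,480,0,300,390,295)
cv2.imwrite("pics/v7.png",o)
from bench import arm;print(arm.read_state()["position"],arm.read_state()["gripper_width"])
E
```

```text
clock: 17.25
position: [484.0, 344.2, 252.6]
ee_rot: [0.721, -0.693, 0.0, -0.006]
contact_force: [0.7, -0.1, -0.6]
gripper_width: 13.0
grasp_force: 59.1
knob end (array([681.9, 241.5,  76.8]), [9.2, 3.3, 6.3]) (array([682.4, 244.4,  65.8]), [2.1, 2.4, 0.5])
base corner (array([730. , 202.7,   3.3]), [2.6, 2.6]) (array([722.2, 202.5,  16.8]), [1.7, 1.7])
[484.  344.2 252.6] 13.047015514654557
```

```bash
python3 -m pendant '[[0,0,0,0,0,8.44,0.005],[0,0,0,0,0,8.44,0.005],[0,0,0,0,0,8.44,0.005],[0,0,0,0,0,8.44,0.005],[0,0,0,0,0,8.44,0.005],[0,0,0,0,0,8.44,0.005],[0,0,0,0,0,8.44,0.005],[0,0,0,0,0,8.44,0.005],[0,0,0,0,0,8.44,0.005],[0,0,0,0,0,8.44,0.005],[0,0,0,0,0,8.44,0.005]]' && python3 -m pendant '[[-0.02,-0.02,0,0,0,0,0.005],[-0.03,-0.03,0,0,0,0,0.005],[-0.03,-0.03,0,0,0,0,0.005],[-0.03,-0.03,0,0,0,0,0.005],[-0.03,-0.03,0,0,0,0,0.005],[-0.03,-0.03,0,0,0,0,0.005],[-0.018,-0.02,0,0,0,0,0.005],[0,0,0,0,-7.5,0,0.005],[0,0,0,0,-7.5,0,0.005],[0,0,0,0,-7.5,0,0.005],[0,0,0,0,-7.5,0,0.005],[0,0,0,0,0,0,0.005]]'
cat > nav.py <<'E'
from h import *
from bench import arm
def go(target,axis):  # target TCP, gauge axis u (tip->handle) world
    s=arm.read_state();q=R.from_quat(s["ee_rot"]);X,Y,Z=q.as_matrix().T
    u=np.array(axis)/np.linalg.norm(axis);y=np.cross([0,0,1.],u);y/=np.linalg.norm(y)
    Rt=R.from_matrix(np.c_[-u,y,np.cross(-u,y)])
    print("pos",s["position"].round(1),"shift mm",q.inv().apply(np.array(target)-s["position"]).round(1),"rotvec deg",(q.inv()*Rt).as_rotvec(degrees=True).round(2),"joints",s["joints"].round(2),"F",s["contact_force"].round(1))
E
python3 - <<'E'
from nav import *
u=np.array([.866,-.011,.5]);go(np.array([570,153.3,100])+130.5*u-7*np.array([.5,0,-.866]),u)
snap("top","t8");snap("scene","s8");snap("wrist","w8")
E
```

```text
clock: 18.35
position: [481.6, 342.3, 245.6]
ee_rot: [0.009, 1.0, -0.001, -0.001]
contact_force: [-0.4, -1.0, -1.5]
gripper_width: 12.8
grasp_force: 59.1
clock: 19.55
position: [664.7, 142.6, 241.9]
ee_rot: [0.008, 0.971, -0.01, 0.238]
contact_force: [-0.5, -1.6, -2.0]
gripper_width: 12.8
grasp_force: 59.1
pos [664.7 142.6 241.9] shift mm [19.6 10.7 69.2] rotvec deg [-1.03 -2.45  0.11] joints [ 0.52  0.31 -0.41  0.55 -0.5  -2.54] F [-0.5 -1.6 -2. ]
```

```bash
python3 -m pendant '[[0.002,0.003,0.015,-0.4,-0.9,0,0.005],[0.004,0.003,0.02,-0.4,-0.9,0,0.005],[0.004,0.003,0.02,-0.2,-0.6,0,0.005],[0.004,0.0015,0.014,0,0,0,0.005],[0,0,0,0,0,0,0.005],[0,0,0,0,0,0,0.005]]'
python3 - <<'E'
from nav import *
u=np.array([.866,-.011,.5]);go(np.array([570,153.3,100])+130.5*u-7*np.array([.5,0,-.866]),u)
np.set_printoptions(precision=1,suppress=True)
T=snap("top","t9");S=snap("scene","s9");W=snap("wrist","w9")
M=np.array([570,153.3,100])
for n,c in(("T",T),("S",S),("W",W)):print(n,"mouth",proj(c,M),"low",proj(c,M-95*u),"tip exp",proj(c,M+12*u),"collar",proj(c,M+97*u))
t=lambda n,y0,y1,x0,x1,w,h:cv2.resize(cv2.imread(f"pics/{n}.png")[y0:y1,x0:x1],(w,h),interpolation=cv2.INTER_CUBIC)
o=np.zeros((600,800,3),np.uint8)
o[:300,:400]=t("t9",160,250,340,460,400,300);o[:300,400:]=t("s9",200,290,340,460,400,300)
o[300:,:400]=t("w9",0,480,0,640,400,300);o[300:,400:]=t("w9",0,225,170,470,400,300)
cv2.imwrite("pics/v9.png",o)
E
```

```text
clock: 20.3
position: [695.6, 155.9, 182.9]
ee_rot: [0.008, 0.964, 0.002, 0.266]
contact_force: [0.5, -0.1, -0.2]
gripper_width: 12.8
grasp_force: 59.1
pos [695.6 155.9 182.9] shift mm [19.7 -4.4  1.8] rotvec deg [ 0.33  0.81 -0.29] joints [ 0.4   0.39 -0.57  1.1  -0.23 -3.03] F [ 0.5 -0.1 -0.2]
T mouth [397.2 206. ] low [395.1 251.2] tip exp [397.5 200. ] collar [399.5 156.9]
S mouth [390.6 248.9] low [360.  281.2] tip exp [394.4 244.8] collar [421.7 216. ]
W mouth [ 299.8 -167.3] low [ 287.  -873.3] tip exp [ 300.8 -109.3] collar [306.4 199.4]
```

View pics/v9.png

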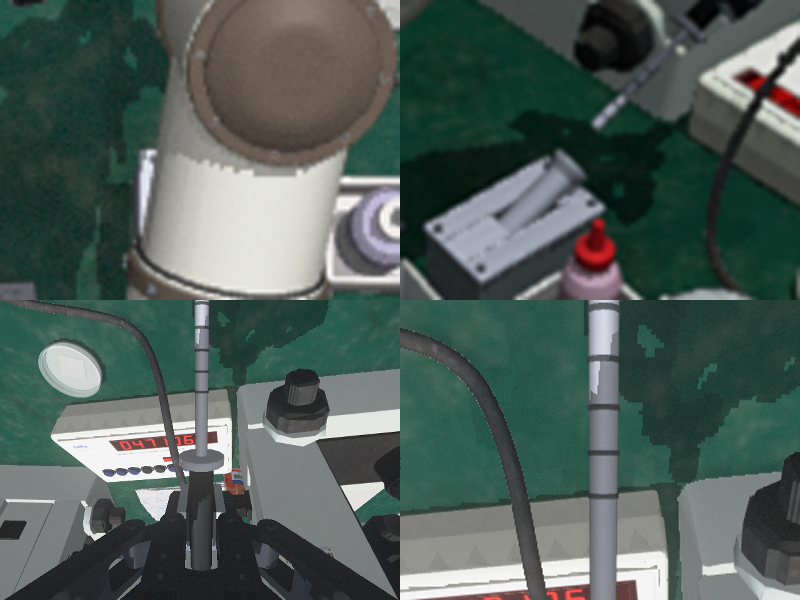

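The scene crop shows the rod tip at (399,237.5) and the rim centre at (391,249.5). Both are within about 1 px of prediction, so the mouth estimate holds. Joint 6 is close to its limit, though. The gauge is round, so I'll back up and roll the tool about the gauge axis to relieve the wrist.

```bash
python3 -m pendant '[[0,0,-0.02,0,0,0,0.005],[0,0,-0.03,0,0,0,0.005],[0,0,-0.03,0,0,0,0.005],[0,0,-0.03,0,0,0,0.005],[0,0,-0.02,0,0,0,0.005],[0,0,0,-5,0,0,0.005],[0,0,0,-5,0,0,0.005],[0,0,0,-5,0,0,0.005],[0,0,0,-5,0,0,0.005],[0,0,0,-5,0,0,0.005],[0,0,0,0,0,0,0.005],[0,0,0,0,0,0,0.005]]'
cat >> nav.py <<'E'
def go2(k,phi=25,M=(570,153.3,100),u=(.866,-.011,.5),a=7,g=37.5): # collar at M+k*u, roll phi
    u=np.array(u)/np.linalg.norm(u);y=np.cross([0,0,1.],u);y/=np.linalg.norm(y)
    Rt=R.from_matrix(np.c_[-u,y,np.cross(-u,y)])*R.from_rotvec([-phi,0,0],degrees=True)
    t=np.array(M)+(k+g)*u-a*Rt.as_matrix()[:,2]
    s=arm.read_state();q=R.from_quat(s["ee_rot"])
    print("pos",s["position"].round(1),"shift mm",q.inv().apply(t-s["position"]).round(1),"rotvec",(q.inv()*Rt).as_rotvec(degrees=True).round(2),"joints",s["joints"].round(3),"F",s["contact_force"].round(1),"t",round(s["clock"],2))
E
python3 -c "
from nav import *
go2(97)"
```

```text
clock: 21.65
position: [627.2, 155.4, 294.3]
ee_rot: [-0.049, 0.942, 0.205, 0.26]
contact_force: [0.5, -0.7, -1.0]
gripper_width: 12.6
grasp_force: 59.1
pos [627.2 155.4 294.3] shift mm [ 13.7 -61.1 118.6] rotvec [-0.26  0.7   0.11] joints [ 0.387  0.19  -0.181 -0.38  -0.585 -1.602] F [ 0.5 -0.7 -1. ] t 21.65
```

```bash
python3 -m pendant '[[0.001,-0.012,0.023,0,0.35,0,0.005],[0.001,-0.012,0.023,0,0.35,0,0.005],[0.001,-0.012,0.023,0,0,0,0.005],[0,-0.01,0.02,0,0,0,0.005],[0,0,0,0,0,0,0.005]]'; python3 -c "
from nav import *
go2(97)"
```

```text
clock: 22.15
position: [673.3, 150.9, 200.8]
ee_rot: [-0.051, 0.945, 0.204, 0.25]
contact_force: [0.2, 0.1, -0.9]
gripper_width: 12.8
grasp_force: 59.1
pos [673.3 150.9 200.8] shift mm [  5.1 -14.   25.9] rotvec [-0.34 -0.52  0.06] joints [ 0.324  0.365 -0.134 -0.522 -0.516 -1.403] F [ 0.2  0.1 -0.9] t 22.15
```

```bash
python3 -m pendant '[[0.002,-0.006,0.011,-0.2,-0.3,0,0.005],[0.002,-0.005,0.01,-0.1,-0.2,0,0.005],[0.001,-0.003,0.005,0,0,0,0.005],[0,0,0,0,0,0,0.005],[0,0,0,0,0,0,0.005]]'
python3 - <<'E'
from nav import *
go2(97)
np.set_printoptions(precision=1,suppress=True)
S=snap("scene","s10");T=snap("top","t10")
im=cv2.imread("pics/s10.png").astype(int)
# rod in scene: brightness profiles across rod rows, expected line
M=np.array([570,153.3,100]);u=np.array([.866,-.011,.5])
for d in(15,30,45,60):
    p=proj(S,M+d*u);n=proj(S,M+(d+5)*u)-p;n=np.array([-n[1],n[0]])/np.linalg.norm(n)
    print(d,p,[int(im[int(round(p[1]+n[1]*k)),int(round(p[0]+n[0]*k))].mean()) for k in range(-7,8)])
for d in(-10,-20,-30,-40):
    p=proj(S,M+d*u);n=proj(S,M+(d+5)*u)-p;n=np.array([-n[1],n[0]])/np.linalg.norm(n)
    print(d,p,[int(im[int(round(p[1]+n[1]*k)),int(round(p[0]+n[0]*k))].mean()) for k in range(-12,13)])
print("normal",n)
E
```

```text
clock: 22.65
position: [684.8, 149.2, 178.0]
ee_rot: [-0.051, 0.942, 0.208, 0.258]
contact_force: [0.3, 0.1, -0.6]
gripper_width: 13.2
grasp_force: 59.1
pos [684.8 149.2 178. ] shift mm [ 4.  -1.9  3.3] rotvec [0.11 0.44 0.17] joints [ 0.302  0.406 -0.12  -0.591 -0.488 -1.317] F [ 0.3  0.1 -0.6] t 22.65
15 [395.4 243.8] [40, 39, 40, 39, 34, 40, 43, 21, 14, 18, 23, 19, 22, 20, 20]
30 [400.2 238.7] [37, 36, 37, 38, 52, 76, 83, 66, 55, 45, 43, 41, 36, 22, 17]
45 [405.  233.6] [43, 39, 39, 34, 49, 59, 82, 61, 39, 40, 39, 38, 36, 36, 35]
60 [409.8 228.6] [72, 72, 73, 72, 63, 63, 83, 69, 70, 69, 68, 76, 72, 48, 68]
-10 [387.4 252.3] [40, 49, 50, 35, 49, 71, 63, 35, 48, 63, 78, 83, 83, 86, 77, 64, 61, 79, 83, 88, 81, 80, 84, 78, 51]
-20 [384.1 255.7] [41, 36, 30, 78, 78, 84, 85, 80, 72, 73, 78, 80, 86, 86, 75, 68, 61, 74, 82, 77, 80, 82, 83, 83, 85]
-30 [380.9 259.1] [37, 49, 62, 80, 82, 83, 84, 80, 71, 72, 79, 81, 86, 83, 83, 69, 51, 56, 56, 84, 82, 82, 84, 84, 85]
-40 [377.7 262.5] [46, 82, 81, 82, 84, 84, 84, 77, 66, 74, 79, 85, 86, 86, 76, 62, 61, 80, 83, 81, 84, 84, 85, 80, 65]
normal [0.7 0.7]
```

```bash
python3 -m pendant '[[0.002,-0.002,0.003,0.1,0.4,0.2,0.005],[0.004,0,0,0,0,0,0.005],[0.006,0,0,0,0,0,0.005],[0,0,0,0,0,0,0.005],[0,0,0,0,0,0,0.005]]'
python3 - <<'E'
from nav import *
go2(90)
S=snap("scene","s11")
im=cv2.imread("pics/s11.png").astype(int)
M=np.array([570,153.3,100]);u=np.array([.866,-.011,.5])
for d in(6,15,20,25,30,45):
    p=proj(S,M+d*u);n=np.array([.7,.7])
    print(d,[int(im[int(round(p[1]+n[1]*k)),int(round(p[0]+n[0]*k))].mean()) for k in range(-7,8)])
E
```

```text
clock: 23.25
position: [676.1, 148.3, 167.9]
ee_rot: [-0.049, 0.943, 0.208, 0.254]
contact_force: [-1.0, 0.3, 0.2]
gripper_width: 12.7
grasp_force: 59.1
pos [676.1 148.3 167.9] shift mm [-1.7  0.9 -0.3] rotvec [ 0.   -0.01 -0.11] joints [ 0.303  0.407 -0.141 -0.605 -0.477 -1.304] F [-1.   0.3  0.2] t 23.25
6 [37, 37, 37, 35, 31, 34, 73, 83, 54, 40, 17, 19, 19, 18, 16]
15 [41, 40, 39, 36, 33, 36, 72, 66, 50, 44, 36, 39, 38, 21, 24]
20 [40, 37, 36, 36, 37, 55, 55, 90, 67, 48, 38, 39, 36, 26, 17]
25 [39, 39, 41, 42, 43, 42, 58, 82, 64, 38, 35, 35, 35, 24, 29]
30 [37, 38, 38, 38, 40, 43, 79, 90, 83, 48, 42, 38, 37, 37, 33]
45 [43, 41, 38, 36, 34, 39, 50, 69, 74, 47, 36, 35, 34, 36, 37]
```

```bash
python3 -m pendant '[[0.005,0.001,0,0,0,0,0.005],[0.006,0,0,0,0,0,0.005],[0.006,0,0,0,0,0,0.005],[0.006,0,0,0,0,0,0.005],[0.006,0,0,0,0,0,0.005],[0,0,0,0,0,0,0.005],[0,0,0,0,0,0,0.005]]'
python3 - <<'E'
from nav import *
go2(0)
print(arm.read_state()["wrist_torque"].round(2))
E
```

```text
clock: 24.0
position: [651.0, 149.6, 153.9]
ee_rot: [-0.049, 0.943, 0.208, 0.254]
contact_force: [1.5, 0.3, -1.1]
gripper_width: 12.8
grasp_force: 59.1
pos [651.  149.6 153.9] shift mm [59.6 -0.3 -0.3] rotvec [ 0.    0.01 -0.09] joints [ 0.312  0.39  -0.2   -0.649 -0.437 -1.261] F [ 1.5  0.3 -1.1] t 24.0
[-0.94  1.02  0.02]
```

```bash
python3 -m pendant '[[0.008,0,0,0,0,0,0.005],[0.008,0,0,0,0,0,0.005],[0.008,0,0,0,0,0,0.005],[0.008,0,0,0,0,0,0.005],[0,0,0,0,0,0,0.005],[0,0,0,0,0,0,0.005]]'
python3 - <<'E'
from nav import *
go2(0);print(arm.read_state()["wrist_torque"].round(2))
E
```

```text
clock: 24.6
position: [623.2, 150.0, 137.9]
ee_rot: [-0.049, 0.943, 0.208, 0.254]
contact_force: [-0.0, 0.9, -0.6]
gripper_width: 12.8
grasp_force: 59.1
pos [623.2 150.  137.9] shift mm [27.6 -0.3 -0.3] rotvec [ 0.    0.01 -0.09] joints [ 0.318  0.375 -0.261 -0.708 -0.398 -1.2  ] F [-0.   0.9 -0.6] t 24.6
[-0.95  0.95  0.01]
```

```bash
python3 -m pendant '[[0.008,0,0,0,0,0,0.005],[0.008,0,0,0,0,0,0.005],[0.006,0,0,0,0,0,0.005],[0,0,0,0,0,0,0.005],[0,0,0,0,0,0,0.005]]' && python3 -m pendant '[[0.002,0,0,0,0,0,0.005],[0,0,0,0,0,0,0.005]]' && python3 -m pendant '[[0.002,0,0,0,0,0,0.005],[0,0,0,0,0,0,0.005]]'; python3 -c "
from nav import *
go2(0)"
```

```text
clock: 25.1
position: [604.2, 150.3, 126.9]
ee_rot: [-0.049, 0.943, 0.208, 0.254]
contact_force: [-0.4, 0.4, 0.0]
gripper_width: 12.6
grasp_force: 59.1
clock: 25.3
position: [602.4, 150.4, 125.8]
ee_rot: [-0.049, 0.943, 0.208, 0.254]
contact_force: [0.5, -0.4, -1.1]
gripper_width: 12.9
grasp_force: 59.1
clock: 25.5
position: [600.4, 150.4, 124.7]
ee_rot: [-0.049, 0.943, 0.208, 0.254]
contact_force: [-0.2, -0.7, -0.7]
gripper_width: 12.7
grasp_force: 59.1
pos [600.4 150.4 124.7] shift mm [ 1.2 -0.3 -0.4] rotvec [ 0.01 -0.02 -0.12] joints [ 0.321  0.365 -0.307 -0.766 -0.371 -1.139] F [-0.2 -0.7 -0.7] t 25.5
```

```bash
for i in 1; do python3 -m pendant '[[0.001,0,0,0,0,0,0.005],[0,0,0,0,0,0,0.005]]' && python3 -m pendant '[[0.001,0,0,0,0,0,0.005],[0,0,0,0,0,0,0.005]]' && python3 -m pendant '[[0.001,0,0,0,0,0,0.005],[0,0,0,0,0,0,0.005]]'; done | egrep "posi|contact"; python3 -c "
from nav import *
go2(0)"
```

```text
position: [600.0, 150.4, 124.5]
contact_force: [0.8, -0.5, 0.6]
position: [599.9, 150.4, 124.6]
contact_force: [2.5, -0.1, 0.7]
position: [599.8, 150.4, 124.6]
contact_force: [5.6, -0.4, 0.5]
pos [599.8 150.4 124.6] shift mm [ 0.6 -0.4 -0.1] rotvec [-0.02  0.24 -0.06] joints [ 0.321  0.364 -0.31  -0.772 -0.366 -1.132] F [ 5.6 -0.4  0.5] t 26.1
```

```bash
python3 -m pendant '[[0.001,0,0,0,0,0,0.005],[0.001,0,0,0,0,0,0.005],[0.001,0,0,0,0,0,0.005],[0,0,0,0,0,0,0.005],[0,0,0,0,0,0,0.005]]'
python3 - <<'E'
from nav import *
go2(0);S=snap("scene","s12")
M=np.array([570,153.3,100]);print("rim",proj(S,M),"collar front",proj(S,M+5*np.array([.866,0,.5])))
E
```

```text
clock: 26.6
position: [599.7, 150.3, 124.8]
ee_rot: [-0.049, 0.942, 0.207, 0.259]
contact_force: [8.6, -0.4, 0.9]
gripper_width: 13.0
grasp_force: 58.8
pos [599.7 150.3 124.8] shift mm [ 0.6 -0.4  0.1] rotvec [-0.07  0.57  0.02] joints [ 0.321  0.363 -0.312 -0.779 -0.36  -1.124] F [ 8.6 -0.4  0.9] t 26.6
rim [390.57406405 248.91446131] collar front [392.16316249 247.20189942]
```

```bash
python3 -m pendant '[[-0.004,0,0,0,0,0,0.005],[-0.007,0,0,0,0,0,0.005],[-0.01,0,0,0,0,0,0.005],[-0.012,0,0,0,0,0,0.005],[-0.012,0,0,0,0,0,0.005],[-0.012,0,0,0,0,0,0.005],[-0.012,0,0,0,0,0,0.005],[-0.012,0,0,0,0,0,0.005],[-0.012,0,0,0,0,0,0.005],[-0.012,0,0,0,0,0,0.005],[-0.008,0,0,0,0,0,0.005],[0,0,0,0,0,0,0.005]]'; python3 -c "
from nav import *
go2(97);go2(150,phi=0,M=(500,153,150),u=(1,0,0))"
```

```text
clock: 27.85
position: [694.5, 149.1, 179.0]
ee_rot: [-0.049, 0.943, 0.208, 0.255]
contact_force: [-0.2, 0.6, -0.5]
gripper_width: 13.2
grasp_force: 59.2
pos [694.5 149.1 179. ] shift mm [12.9 -0.2 -0.3] rotvec [ 0.01  0.08 -0.08] joints [ 0.299  0.42  -0.096 -0.576 -0.504 -1.335] F [-0.2  0.6 -0.5] t 27.85
pos [694.5 149.1 179. ] shift mm [17.2 -3.1 15.7] rotvec [24.27 29.73  5.75] joints [ 0.299  0.42  -0.096 -0.576 -0.504 -1.335] F [-0.2  0.6 -0.5] t 27.85
```

```bash
python3 -m pendant '[[0,0,-0.02,0,0,0,0.005],[0,0,-0.035,0,0,0,0.005],[0,0,-0.035,0,0,0,0.005],[0,0,-0.02,0,0,0,0.005],[0,0,0,4.9,6,1.15,0.005],[0,0,0,4.9,6,1.15,0.005],[0,0,0,4.9,6,1.15,0.005],[0,0,0,4.9,6,1.15,0.005],[0,0,0,4.9,6,1.15,0.005],[0,0,0,0,0,0,0.005],[0,0,0,0,0,0,0.005]]'; python3 -c "
from nav import *
go2(85,phi=0,M=(339,244.3,126),u=(1,0,0))"
```

```text
clock: 28.95
position: [642.7, 103.7, 263.3]
ee_rot: [-0.0, 1.0, -0.002, -0.004]
contact_force: [0.5, 0.1, -2.0]
gripper_width: 13.0
grasp_force: 59.2
pos [642.7 103.7 263.3] shift mm [180.1 141.2 131.1] rotvec [-0.22 -0.43  0.04] joints [ 4.080e-01  4.290e-01  9.400e-02  1.000e-03 -1.245e+00 -1.978e+00] F [ 0.5  0.1 -2. ] t 28.95
```

```bash
python3 -m pendant '[[0.02,0.015,0,0,-0.4,0,0.005],[0.03,0.024,0,-0.2,0,0,0.005],[0.03,0.024,0,0,0,0,0.005],[0.03,0.024,0,0,0,0,0.005],[0.03,0.024,0,0,0,0,0.005],[0.025,0.02,0,0,0,0,0.005],[0.015,0.01,0.02,0,0,0,0.005],[0,0,0.03,0,0,0,0.005],[0,0,0.03,0,0,0,0.005],[0,0,0.03,0,0,0,0.005],[0,0,0.015,0,0,0,0.005],[0,0,0,0,0,0,0.005]]'
python3 - <<'E'
from nav import *
go2(85,phi=0,M=(339,244.3,126),u=(1,0,0))
np.set_printoptions(precision=1,suppress=True)
T=snap("top","t13");S=snap("scene","s13");
print("exp tip T",proj(T,(339,244.3,126)),"S",proj(S,(339,244.3,126)),"collar",proj(S,(424,244.3,126)),proj(T,(424,244.3,126)))
im=cv2.imread("pics/s13.png");cv2.imwrite("pics/v13.png",cv2.resize(im[150:330,200:440],(800,600),interpolation=cv2.INTER_CUBIC))
E
```

```text
clock: 30.15
position: [461.4, 242.1, 137.6]
ee_rot: [0.001, 1.0, -0.002, -0.001]
contact_force: [-0.1, -0.2, -1.2]
gripper_width: 12.7
grasp_force: 59.1
pos [461.4 242.1 137.6] shift mm [-0.1  2.2  4.6] rotvec [-0.18 -0.14 -0.07] joints [ 7.950e-01  3.340e-01 -4.050e-01  1.000e-03 -8.360e-01 -2.368e+00] F [-0.1 -0.2 -1.2] t 30.15
exp tip T [352.5 326.9] S [276.2 265.3] collar [310.  246.6] [351.8 280.5]
```

```bash
python3 -m pendant '[[0,0.002,0.0045,0,0,0,0.005],[0,0,0,0,0,0,0.005],[0,0,0,0,0,0,0.005],[0,0,0,0,0,0,0.005]]'
python3 - <<'E'
from nav import *
np.set_printoptions(precision=1,suppress=True)
go2(85,phi=0,M=(339,244.3,126),u=(1,0,0))
S=snap("scene","s14");T=snap("top","t14")
im=cv2.imread("pics/s14.png").astype(int)
for x in(330,335,338,342,346,355,370,385,400,415):
    p=proj(S,(x,244.3,126));print(x,p,[int(im[int(round(p[1]+k)),int(round(p[0]))].mean()) for k in range(-7,8)])
h=cv2.cvtColor(cv2.imread("pics/t14.png"),cv2.COLOR_BGR2HSV);m=((h[...,0]<8)|(h[...,0]>172))&(h[...,1]>150)&(h[...,2]>80)
ys,xs=np.nonzero(m[190:260,370:480]);print("red cap T",xs.mean()+370,ys.mean()+190,len(xs),"exp",proj(T,(536,94.5,112)))
for n,p in(("s0","scene0"),("s1","s14")):
    i=cv2.imread(f"pics/{p}.png");print(n,"dish/tape mean",i[275:300,458:490].mean().round(1),i[235:260,228:256].mean().round(1))
E
```

```text
clock: 30.65
position: [463.2, 246.2, 135.3]
ee_rot: [-0.0, 1.0, -0.0, 0.001]
contact_force: [-0.9, -0.2, -1.2]
gripper_width: 12.8
grasp_force: 59.1
pos [463.2 246.2 135.3] shift mm [ 1.7 -1.9  2.3] rotvec [-0.   0.1  0. ] joints [ 0.8  0.3 -0.4  0.  -0.8 -2.4] F [-0.9 -0.2 -1.2] t 30.65
330 [272.5 267.4] [18, 15, 15, 16, 16, 17, 18, 17, 18, 26, 30, 32, 34, 35, 38]
335 [274.6 266.2] [17, 15, 15, 14, 17, 15, 18, 17, 15, 18, 27, 31, 28, 33, 32]
338 [275.8 265.5] [15, 12, 18, 37, 48, 32, 18, 15, 14, 16, 22, 27, 29, 29, 31]
342 [277.5 264.6] [17, 13, 14, 47, 103, 117, 77, 34, 15, 13, 17, 28, 29, 27, 28]
346 [279.1 263.7] [17, 13, 12, 83, 180, 194, 158, 95, 37, 15, 16, 18, 21, 29, 30]
355 [282.8 261.7] [18, 12, 14, 85, 180, 194, 145, 77, 27, 14, 20, 18, 18, 16, 17]
370 [288.8 258.3] [20, 14, 11, 42, 112, 145, 138, 117, 63, 20, 15, 17, 19, 17, 17]
385 [294.8 255. ] [57, 51, 42, 55, 132, 188, 153, 96, 42, 16, 18, 20, 20, 17, 18]
400 [300.7 251.7] [78, 56, 52, 102, 187, 197, 159, 97, 53, 46, 49, 46, 34, 21, 17]
415 [306.6 248.5] [82, 82, 90, 92, 114, 180, 193, 149, 85, 54, 48, 48, 48, 48, 49]
red cap T 428.62068965517244 223.74137931034483 116 exp [429.3 221.9]
s0 dish/tape mean 124.0 130.6
s1 dish/tape mean 124.3 80.0
```

```bash
python3 -m pendant '[[0.0017,-0.0015,0.002,0,0,0,0.005],[0,0,0,0,0,0,0.005],[0,0,0,0,0,0,0.005]]'
python3 - <<'E'
from nav import *
np.set_printoptions(precision=1,suppress=True)
go2(85,phi=0,M=(339,244.3,126),u=(1,0,0))
for p in("top0","t14","scene0","s14"):
    h=cv2.cvtColor(cv2.imread(f"pics/{p}.png"),cv2.COLOR_BGR2HSV)
    m=(h[...,0]>18)&(h[...,0]<35)&(h[...,1]>25)&(h[...,2]>60)
    w=(slice(295,342),slice(235,280)) if p[0]=="t" else (slice(228,268),slice(220,264))
    ys,xs=np.nonzero(m[w]);print(p,"tape",len(xs),xs.mean()+w[1].start if len(xs) else 0,ys.mean()+w[0].start if len(xs) else 0)
# white bottle cap in cell_b, tops
for p in("t5","t14"):
    i=cv2.imread(f"pics/{p}.png");h=cv2.cvtColor(i,cv2.COLOR_BGR2HSV);m=(h[...,0]>110)&(h[...,0]<150)&(h[...,1]>25)
    ys,xs=np.nonzero(m[205:250,435:475]);print(p,"purple",len(xs),xs.mean()+435,ys.mean()+205)
E
```

```text
clock: 31.05
position: [461.2, 244.4, 132.7]
ee_rot: [-0.0, 1.0, -0.001, 0.0]
contact_force: [-0.9, 0.1, -1.2]
gripper_width: 12.6
grasp_force: 59.1
pos [461.2 244.4 132.7] shift mm [-0.3 -0.1 -0.3] rotvec [-0.1  0.   0. ] joints [ 0.8  0.3 -0.4  0.  -0.8 -2.4] F [-0.9  0.1 -1.2] t 31.05
top0 tape 309 255.40129449838187 318.0873786407767
t14 tape 45 246.0222222222222 307.1111111111111
scene0 tape 523 241.17017208413003 247.49521988527724
s14 tape 502 241.01195219123505 247.5019920318725
t5 purple 301 454.4418604651163 228.90697674418604
t14 purple 303 454.56105610561053 228.6996699669967
```

The tape is unmoved in the scene view (it is only shaded), both bottles are standing, and the gauge is level with its tip over the tile.

```bash
python3 -c "
from bench import arm
print(arm.job_done())"
```

```text
the job is handed in; nothing more can be done
None
```

The job is handed in: both bottles stand in their cells, the gauge was pushed down the tube to its collar and drawn out, and the arm holds it level with its tip about 120 mm above the middle of the tile; the dish and tape are where they were.

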